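# Open the combination padlock and present it at the blade case

## Task

The combination padlock of the blade case lies on its back in the wooden cradle. Turn its dial anticlockwise, click by click, until the pointer faces the shackle, pull the shackle open as far as it goes, then lift the open padlock out of the cradle and carry it to the blade case. Finish while holding it still, dial side up, with the padlock's body straight above the hasp staple on the case's lid and about 10 cm over it, touching only your gripper; leave the cup, the jar and the sanding block where they stand.

Things in the scene. Friction and masses are not known exactly. Their poses are not given: they have to be found in the camera images.
- padlock_center (a point): Centre of the padlock's plain aluminium body, 68 x 66 x 28 mm (x, y, z). x points away from the shackle (which sticks out of the -x face), z up out of the dial side. The loose padlock lies dial up in the cradle, this centre 28 mm above the table, 1.5 mm clear of the pocket's walls, which keep it from turning or following the shackle; it lifts straight up out.
- dial_grip (a point): Middle of the dial's black grip bar, on the upright dial axis, 27 mm above the padlock's centre. Bar 10 wide, 29 long, 18 mm high (46 to 64 mm above the table) on a dark disc 51 mm across, 4 mm thick; its pointer end has a nose 4 mm wide, 7 mm long and a white line on top from middle to nose. -x of this point runs along the bar to the nose and turns with the dial.
- dial (a joint): Dial angle, rad, growing clockwise seen from above (anticlockwise lowers it). 0: nose points at the shackle (body's -x), the only place where the shackle comes out (within 0.08). Clicks every 0.349 rad (20 degrees), 0 being one; snaps into the clicks and stays there; turning over a click takes about 0.06 N m. Stops at -0.30 and 1.75. Starts 2 to 4 clicks clockwise of 0.
- shackle_bar (a point): Middle of the shackle's steel cross bar: 10 mm thick (along x), 60 long (along y), 16 high (21 to 37 mm above the table). Shut, it is 91 mm from the padlock's centre along -x and 1 mm higher. Two round 10 mm legs, 40 mm apart inside, join it to the body; 52 mm free between bar and body, the 14 mm next to the body over the cradle's front wall. Bare table under the bar. Axes as the padlock's.
- shackle (a joint): How far the shackle is pulled out of the body along the padlock's -x, m: 0 shut, 0.020 fully open (stop). Slides with about 3 N and stays where left; blocked after about 1 mm (5 mm under a hard pull) unless the dial is at 0. The legs never leave the body, so the padlock can be lifted by the cross bar or by the dial's grip bar.
- cradle: Plywood cradle fixed to the table, 98 x 90 mm, 14 mm thick under the padlock; side and back walls up to 26 mm, front wall up to 22 mm above the table. Origin: centre of its underside; axes as the padlock's while it lies there (x away from the shackle).
- hasp_staple (a point): Top of the steel staple (a 25 mm wide wire arch on a 70 x 30 mm plate) in the middle of the blade case's lid, 80 mm above the table. z is up. The padlock's centre is to be held straight above it.
- blade_case: Plywood blade case fixed to the table, 124 x 154 mm, 59 mm high, with four little white drawers on its -x front. Origin: centre of its underside.
- water_cup: Bystander: black cup, 60 mm across, 70 mm high, origin at the centre of its underside. Not to be moved.
- paint_jar: Bystander: small paint jar with a white cap, 44 mm across, 50 mm high, origin at the centre of its underside. Not to be moved.
- sanding_block: Bystander: grey sanding block, 40 x 85 x 25 mm, origin at the centre of its underside. Not to be moved.
- padlock: The padlock as a whole (body, dial and shackle); origin at the centre of the body's underside, 14 mm below the body's centre, axes as given there. About 0.2 kg in all.
Not all that is in view belongs to the job. Several things have the shape of the blade_case; the one meant has the colours described above.

How it is judged:
By the outcome, as a careful person would: the job done as asked, in the order asked, and still so for the second after the job is handed in, while the arm keeps its last pose, push and grip.
It also fails if it takes over 64 s, if anything falls off the work surface, if the arm or the gripper's body presses on something with over 40 N, if the wrist force passes 120 N, or if a joint passes its speed limit or range.

## Robot

A 6-joint arm with a two-finger parallel gripper is mounted at the origin on the work surface. World frame = base frame: x ahead of the robot, y to its left, z up, the work surface at z = 0. Lengths are in m, angles in degrees, forces in N, time in s.
With the tool pointing down it reaches from about 0.375 to 0.9 m from the base axis. Payload 3.1 kg.
Tool frame: the origin (TCP) lies on the centre line of the jaws, within the pads' length; the fingertips stand 14 mm ahead of it and the grasp point (between the pads) lies 5 mm behind it (bot.tips_ahead is the distance from the TCP to the fingertips, in m); z points along the fingers, y is the line along which they close (so a half turn about z gives the same grasp; the last joint's range is limited). The gripper opens to 87 mm and grips with 3 to 60 N. Pads are 19 mm wide; open, the fingers measure 117 mm over their backs; the gripper's body (75 mm by 190 mm) begins 51 mm behind the grasp point.
Start: joints at [-83.68, 30.224, 82.088, -0, 67.689, -10.227], TCP at [0.178, -0.599, 0.237] pointing down, gripper open.
Joint ranges: [-176.69, 176.69], [-43.24, 126.21], [12.49, 139.97], [-82, 262], [0, 151.66], [-163.58, 163.58]. Speed limits (degrees/s): [159.86, 159.86, 180, 180, 180, 180].

## Interface

Orientations are given as a 3x3 rotation matrix whose columns are the frame's x, y, z axes.
In Python, from rig import bot gives the robot as it stands.
- The arm moves only by the tool play_rows, never from a script. Its argument "moves" is a list that holds one entry, the list of rows, each a list of 6 numbers: the shift along the tool's x, y, z in mm, then the turn, a rotation vector about the tool's x, y, z in rad. A call has 1 to 5 rows; each row shifts and turns the commanded pose from where the row before left it, along the tool's axes as they then stand; what a row does not reach is not made up. A row lasts 1/10 s, in which the tool goes at most 50 mm and 8.59 degrees, less where a joint would pass 70% of its speed; a pose out of reach is approached as far as the arm can. A call with a gripper value outside its range is refused whole. "fingers" is the opening, from -1 (shut) to 1 (fully open), set as the call begins (left out, the last holds). The fingers move at their own pace and stop on an object; the grip force is fixed at half the most. Time passes only in rows, so rows that do not move let the fingers close. It gives the time, the measured TCP pose, the force, the opening and the grip force at its end, in the units of the state.
- bot.read_state(): the state, without advancing time (a new reading comes with each control period).
- bot.capture(name): name is "scene" or "top" or "wrist"; returns a dict with "image" (480x640x3 uint8, blue, green, red), "fx", "fy", "cx", "cy" (pixels), "R" (3x3) and "t" (3): a world point X has camera coordinates R X + t. Camera axes: x right, y down, z forward; pixel columns grow to the right and rows downward; lengths in m; the calibration is good to about 2 mm. A picture is of the moment at which its call begins. There is no depth.
- bot.hand_in(): hands the job in; it is judged then, once.
Trained networks look in a picture, given as the dict that the camera call returned (one of the last four; its "shot" number tells which), for a name from the list of things; names that differ only in an ending like _2 or _b are one class to them, and where a whole thing is asked for, a point or a joint stands for the part that bears it (a point fixed in the world has none). Each returns a list of dicts, best first, with "confidence" (0 to 1); they miss things now and then, are a little off and sometimes report something else, mostly with a low value. They report only what shows in the picture. A call takes as long as a camera call. They do not tell look-alikes from the thing itself.
- bot.search_frame(picture, query): "centre" ([column, row] in pixels, amid what is visible of it).
- bot.silhouettes(picture, query): "pixels" (480x640 bool, what is visible of it) and "centre" ([column, row] in pixels, amid what is visible of it).
- bot.pinpoint(picture, query): "centre" ([column, row] in pixels: a listed point, or the origin of a listed thing).
The state is a dict: "time_s": time; "joint_positions": joint angles; "qvel": joint speeds; "tau": joint torques, N m; "position": TCP position; "tcp_rot": TCP orientation; "force": force on the tool from outside, world axes, zero at the start; "moment": the same for the moment, N m; "opening": opening from 0.0 (shut) to 1.0 (fully open); "grasp_force": force on a finger pad.
Only numpy, scipy, OpenCV 4.12 (cv2) and the standard library are available. Lean on these libraries where they do the work, as an engineer would, in place of code of your own. Each camera call takes 0.05 s, during which the arm holds its last target. There are 200 camera calls.

## Working session

There is one attempt and no reset: what is moved stays moved. The work goes in short steps, Python scripts to look and compute and a tool call to move; the robot and the scene stay as the last step left them, time stands still between calls to the robot, and variables do not carry over. Pictures are saved under pics/ and viewed, at most 10 in all, crops included, and the job is handed in when it is done.

Besides the shell and the picture viewer there is one more tool, called after "Request:" by a JSON object that holds its "op" and its "data", one argument or row to a line. play_rows: Moves the arm, as the interface text tells. Its arguments: {"type":"object","properties":{"moves":{"type":"array","items":{"type":"array","items":{"type":"array","items":{"type":"number"}}}},"fingers":{"type":"number"}},"required":["moves"]}

```bash
mkdir -p pics; ls
cat > h.py <<'E'
import numpy as np, cv2
from rig import bot
def ray(p,px):
    d=np.array([(px[0]-p['cx'])/p['fx'],(px[1]-p['cy'])/p['fy'],1.]); R=np.array(p['R']);t=np.array(p['t'])
    return -R.T@t, R.T@d
def at(p,px,z):
    o,d=ray(p,px); return (o+d*(z-o[2])/d[2])
def proj(p,X):
    c=np.array(p['R'])@np.array(X)+np.array(p['t']); return [p['fx']*c[0]/c[2]+p['cx'],p['fy']*c[1]/c[2]+p['cy']]
E
python3 - <<'E'
from h import *
np.set_printoptions(precision=4,suppress=True)
Z=dict(padlock_center=.028,dial_grip=.055,shackle_bar=.029,hasp_staple=.08,water_cup=0,paint_jar=0,sanding_block=0,blade_case=0,cradle=0)
for n in ['top','scene']:
    p=bot.capture(n); cv2.imwrite(f'pics/{n}0.png',p['image'])
    for q,z in Z.items():
        for r in bot.pinpoint(p,q)[:3]: print(n,q,round(r['confidence'],2),np.round(r['centre']),at(p,r['centre'],z))
print(bot.read_state())
E
```

```text
pics
top padlock_center 0.8 [394. 270.] [ 0.5359 -0.1653  0.028 ]
top dial_grip 0.92 [392. 266.] [ 0.5398 -0.1581  0.055 ]
top shackle_bar 0.72 [385. 305.] [ 0.4542 -0.1468  0.029 ]
top hasp_staple 0.94 [308. 327.] [0.3982 0.0272 0.08  ]
top hasp_staple 0.93 [186. 328.] [0.3905 0.2953 0.08  ]
top hasp_staple 0.87 [256. 233.] [0.604  0.1506 0.08  ]
top water_cup 0.87 [317. 218.] [0.6592 0.0155 0.    ]
top paint_jar 0.77 [295. 173.] [0.7676 0.0714 0.    ]
top paint_jar 0.49 [394. 268.] [ 0.5434 -0.1701  0.    ]
top sanding_block 0.96 [382. 176.] [ 0.7647 -0.1378  0.    ]
top sanding_block 0.19 [392. 269.] [ 0.541  -0.1651  0.    ]
top blade_case 0.87 [194. 327.] [0.3938 0.2928 0.    ]
top blade_case 0.81 [308. 330.] [0.3926 0.0292 0.    ]
top blade_case 0.63 [259. 240.] [0.6018 0.1515 0.    ]
top cradle 0.78 [392. 270.] [ 0.5388 -0.164   0.    ]
scene padlock_center 0.84 [254. 221.] [ 0.5436 -0.1678  0.028 ]
scene dial_grip 0.7 [254. 214.] [ 0.557  -0.1609  0.055 ]
scene shackle_bar 0.7 [284. 202.] [ 0.4502 -0.1377  0.029 ]
scene hasp_staple 0.95 [489. 203.] [0.3804 0.2927 0.08  ]
scen
[... 375 characters left out ...]
.] [0.3847 0.2851 0.    ]
scene blade_case 0.61 [362. 213.] [0.3872 0.0255 0.    ]
scene cradle 0.57 [255. 234.] [ 0.5497 -0.1636  0.    ]
{'time_s': 1.0, 'joint_positions': array([-83.681 ,  30.2228,  82.0885,   0.0001,  67.6889, -10.2266]), 'qvel': array([-0.1827, -0.0403, -0.0195, -0.0755, -0.1582,  0.0085]), 'tau': array([  0.0001, -44.002 , -17.6992,   0.0634,   0.0504,  -0.    ]), 'position': array([ 0.178 , -0.5991,  0.2366]), 'tcp_rot': array([[ 0.9586,  0.2848,  0.    ],
       [ 0.2848, -0.9586,  0.    ],
       [ 0.    , -0.    , -1.    ]]), 'force': array([-0.2908, -0.6049, -0.0618]), 'moment': array([-0.025 , -0.0572,  0.0273]), 'grasp_force': 0.0, 'opening': 0.9984742303752014}
```

View pics/top0.png

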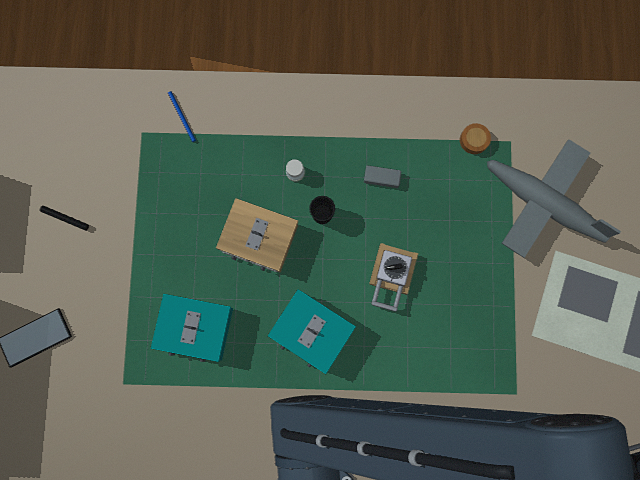

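View pics/scene0.png

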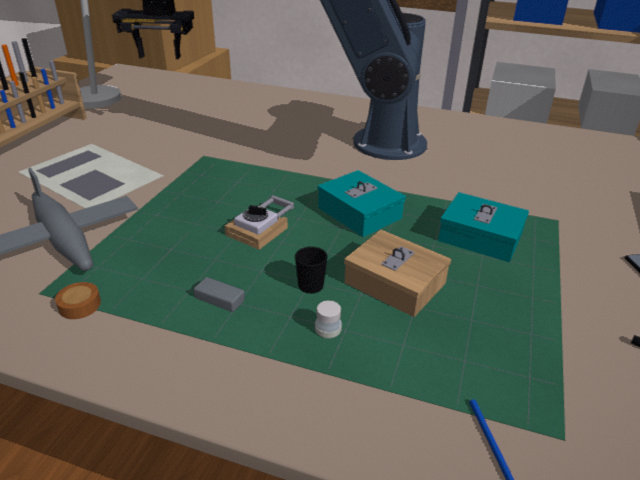

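Top view: plywood case at (257,235) is the target, teal ones are decoys; padlock at (395,267) with its shackle pointing down-left to (385,305). Scene view agrees. I'll move over the padlock.

Request:
{"op": "play_rows", "data": {
  "moves": [
    [[38, -27, -3, 0, 0, 0], [38, -27, -3, 0, 0, 0], [38, -27, -3, 0, 0, 0], [38, -27, -3, 0, 0, 0], [38, -27, -3, 0, 0, 0]]
  ]
}}

```text
time_s: 1.5
position: [0.3226, -0.4141, 0.2518]
tcp_rot: [[0.959, 0.284, 0.0], [0.284, -0.959, -0.0], [0.0, 0.0, -1.0]]
force: [0.3, -0.3, -0.1]
opening: 1.001
grasp_force: 0.0
```

Request:
{"op": "play_rows", "data": {
  "moves": [
    [[38, -27, -3, 0, 0, 0], [38, -27, -3, 0, 0, 0], [38, -27, -3, 0, 0, 0], [38, -27, -3, 0, 0, 0], [38, -27, -3, 0, 0, 0]]
  ]
}}

```text
time_s: 2.0
position: [0.4664, -0.2305, 0.267]
tcp_rot: [[0.959, 0.285, 0.001], [0.285, -0.959, -0.001], [0.0, 0.001, -1.0]]
force: [-0.4, -1.0, 0.6]
opening: 1.0
grasp_force: 0.0
```

Request:
{"op": "play_rows", "data": {
  "moves": [
    [[38, -27, -3, 0, 0, 0], [38, -27, -3, 0, 0, 0], [0, 0, 0, 0, 0, 0], [0, 0, 0, 0, 0, 0]]
  ]
}}

```text
time_s: 2.4
position: [0.5232, -0.1577, 0.2726]
tcp_rot: [[0.958, 0.288, -0.0], [0.288, -0.958, -0.001], [-0.0, 0.0, -1.0]]
force: [-0.1, -0.9, -0.2]
opening: 1.002
grasp_force: 0.0
```

```bash
cat > look.py <<'E'
from h import *
import sys
np.set_printoptions(precision=4,suppress=True)
Z=dict(padlock_center=.028,dial_grip=.055,shackle_bar=.029,cradle=0)
p=bot.capture('wrist'); cv2.imwrite(f'pics/{sys.argv[1]}.png',p['image'])
for q,z in Z.items():
    for r in bot.pinpoint(p,q)[:2]: print(q,round(r['confidence'],2),np.round(r['centre']),at(p,r['centre'],z))
s=bot.read_state(); print(s['position'],s['tcp_rot'],s['time_s'],s['force'], s['joint_positions'])
E
python3 look.py w0
```

```text
padlock_center 0.95 [328. 184.] [ 0.5397 -0.1643  0.028 ]
dial_grip 0.67 [332. 192.] [ 0.5371 -0.1672  0.055 ]
shackle_bar 0.68 [282. 265.] [ 0.4489 -0.1436  0.029 ]
cradle 0.65 [329. 192.] [ 0.527  -0.1695  0.    ]
[ 0.5221 -0.1599  0.2725] [[ 0.9592  0.2826 -0.0005]
 [ 0.2826 -0.9592  0.    ]
 [-0.0005 -0.0002 -1.    ]] 2.65 [ 0.1252 -0.3224  0.3679] [-28.7486  21.7143  91.0105  -0.0133  67.3011  44.842 ]
```

View pics/w0.png

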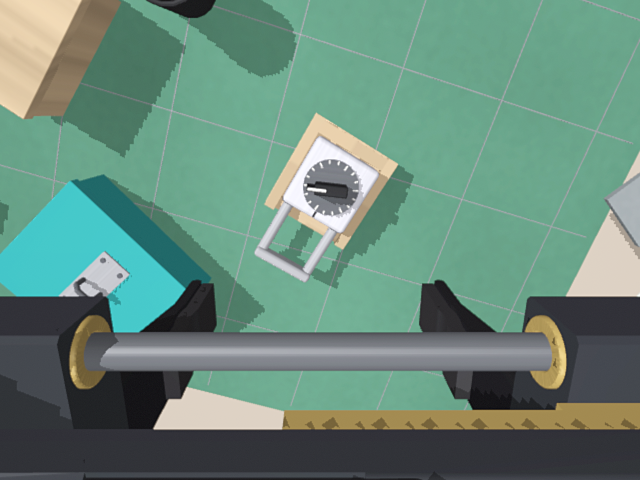

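Wrist view: the padlock lies at (328,186), dial nose points left at (305,190), shackle bar ends at (257,252) and (307,278), body dial axis at about (332,189).

Run:
```python
from h import *
np.set_printoptions(precision=4,suppress=True)
p=bot.capture('wrist')
a=lambda v:np.degrees(np.arctan2(v[1],v[0]))
n=at(p,(305,190),.064);e=at(p,(347,191.5),.064);print('nose',n,e,a(n-e))
sb=at(p,(260,251),.037);sc=at(p,(307,276),.037);print('bar',sb,sc,a(sb-sc)-90, a(sb-sc)+90)
# body corners on top z=.042
im=p['image'];m=((im.min(2)>170)).astype(np.uint8)
cs,_=cv2.findContours(m,cv2.RETR_EXTERNAL,cv2.CHAIN_APPROX_NONE)
c=[c for c in cs if cv2.pointPolygonTest(c,(328.,186.),False)>=0]
for k in c:
    w=np.array([at(p,q[0],.042)[:2] for q in k],np.float32); r=cv2.minAreaRect(w*1000);print(r)
print(p['fx'],p['cx'],p['cy'],np.array(p['R']))
```

```text
nose [ 0.5328 -0.1461  0.064 ] [ 0.5418 -0.1811  0.064 ] 104.3777803821672
bar [ 0.4586 -0.1214  0.037 ] [ 0.4466 -0.172   0.037 ] -13.358234673546164 166.64176532645382
((511.138671875, -157.7662353515625), (65.1751708984375, 126.5522232055664), 75.90142059326172)
417.71899055149646 317.33716165651856 236.71034141113387 [[ 0.2832 -0.9591  0.001 ]
 [-0.9201 -0.2714  0.2823]
 [-0.2705 -0.0809 -0.9593]]
```

Request:
{"op": "play_rows", "data": {
  "moves": [
    [[14, 12, 0, 0, 0, 0], [0, 0, 12, 0, 0, -0.143], [0, 0, 12, 0, 0, -0.143], [0, 0, 12, 0, 0, -0.143], [0, 0, 12, 0, 0, -0.143]]
  ]
}}

```text
time_s: 3.2
position: [0.5393, -0.1672, 0.2241]
tcp_rot: [[0.649, 0.761, 0.0], [0.761, -0.649, -0.0], [-0.0, 0.0, -1.0]]
force: [-0.1, 0.1, 0.4]
opening: 1.001
grasp_force: 0.0
```

Request:
{"op": "play_rows", "data": {
  "moves": [
    [[0, 0, 12, 0, 0, -0.143], [0, 0, 12, 0, 0, -0.143], [0, 0, 12, 0, 0, -0.143], [0, 0, 12, 0, 0, -0.143], [0, 0, 12, 0, 0, -0.143]]
  ]
}}

```text
time_s: 3.7
position: [0.5393, -0.1672, 0.1641]
tcp_rot: [[-0.009, 1.0, -0.0], [1.0, 0.009, -0.0], [-0.0, -0.0, -1.0]]
force: [0.7, 0.2, 0.6]
opening: 0.999
grasp_force: 0.0
```

Request:
{"op": "play_rows", "data": {
  "moves": [
    [[0, 0, 0, 0, 0, -0.143], [0, 0, 0, 0, 0, -0.143], [0, 0, 0, 0, 0, 0], [0, 0, 0, 0, 0, 0]]
  ]
}}

```text
time_s: 4.1
position: [0.5395, -0.1669, 0.1646]
tcp_rot: [[-0.283, 0.959, 0.0], [0.959, 0.283, -0.0], [-0.0, 0.0, -1.0]]
force: [-0.2, -0.7, -0.9]
opening: 1.001
grasp_force: 0.0
```

```bash
python3 look.py w1
```

```text
padlock_center 0.88 [317. 228.] [ 0.5387 -0.1674  0.028 ]
dial_grip 0.69 [319. 237.] [ 0.5399 -0.1652  0.055 ]
shackle_bar 0.95 [201. 159.] [ 0.451  -0.1426  0.029 ]
[ 0.5397 -0.1663  0.1647] [[-0.2858  0.9583  0.0002]
 [ 0.9583  0.2858 -0.0001]
 [-0.0002  0.0002 -1.    ]] 4.35 [ 0.9262  0.7012 -0.0927] [-28.4593  31.0248  94.8376   0.0009  54.1244 -45.0658]
```

View pics/w1.png

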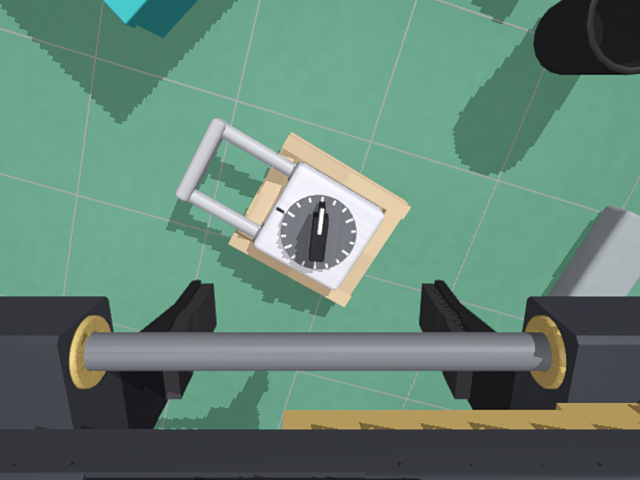

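The bar is between the fingers: disc centre near (318,232), nose (322,199), bar's far end (318,265); padlock shut, shackle bar (183,193)–(218,122).

Run:
```python
from h import *
np.set_printoptions(precision=4,suppress=True)
p=bot.capture('wrist')
a=lambda v:np.degrees(np.arctan2(v[1],v[0]))
im=p['image'].astype(int);m=((im.max(2)<50)).astype(np.uint8);m[:190]=0;m[275:]=0;m[:,:295]=0;m[:,345:]=0
n,l,s,c=cv2.connectedComponentsWithStats(m);k=1+np.argmax(s[1:,4]);print('bar blob',s[k],c[k])
ys,xs=np.where(l==k)
print(cv2.minAreaRect(np.c_[xs,ys].astype(np.float32)))
d=(((im.max(2)<130)&(im.max(2)-im.min(2)<25))).astype(np.uint8)
n,l,s,c=cv2.connectedComponentsWithStats(d[:290]);k=l[240,295];print('disc',s[k],c[k],at(p,(s[k][0]+s[k][2]/2,s[k][1]+s[k][3]/2),.046))
print('disc', at(p,(318,232),.046))
nose=at(p,(322,197),.064);
for y in (255,262): print(at(p,(319,y),.064), a(nose-at(p,(319,y),.064)))
s0=at(p,(219,123),.037);s1=at(p,(184,192),.037);print('shackle',(s0+s1)/2,a(s0-s1)+90)
W=at(p,(281,210),.042);print('mark',W,a(W-np.array([.5395,-.1665,.042])))
print(proj(p,[.5395,-.1665,.064]))
cv2.imwrite('pics/c1.png',cv2.resize(p['image'][180:290,240:400],None,fx=5,fy=5,interpolation=cv2.INTER_CUBIC))
```

```text
bar blob [308 213  10  48  96] [311.8125 232.4479]
((311.1230773925781, 236.15078735351562), (4.549834251403809, 47.670372009277344), 10.539183616638184)
disc [ 286  196   66   74 2095] [315.9742 236.5661] [ 0.5399 -0.1646  0.046 ]
disc [ 0.5391 -0.1642  0.046 ]
[ 0.5425 -0.1735  0.064 ] 103.90815885553718
[ 0.5439 -0.1779  0.064 ] 104.22220515950085
shackle [ 0.4527 -0.1407  0.037 ] 166.0119480974154
mark [ 0.5117 -0.1578  0.042 ] 162.61179868033304
[np.float64(317.5726432803046), np.float64(243.49862187214885)]
```

View pics/c1.png

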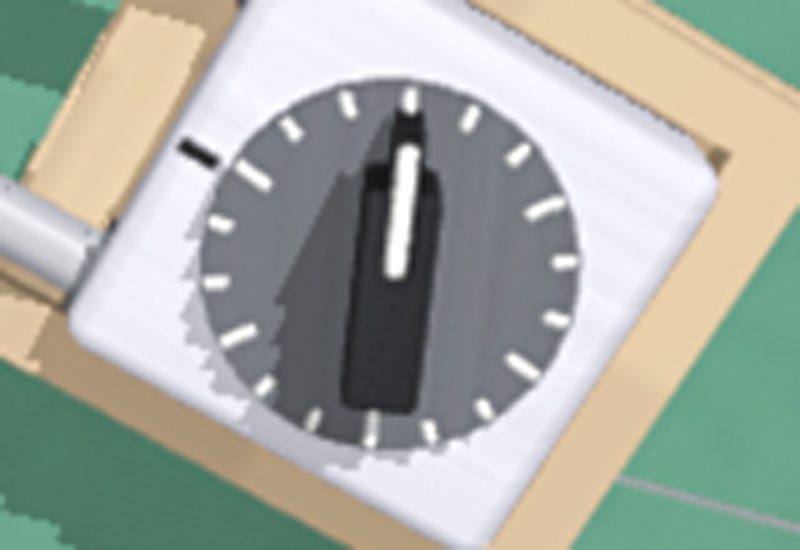

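The line's middle is at crop (395,278) → pixel (319,236), disc centre (318,232.6). Nose is 3 clicks (60°) clockwise of the black mark. Descend around the bar.

Request:
{"op": "play_rows", "data": {
  "moves": [
    [[2, 0, 25, 0, 0, 0], [0, 0, 25, 0, 0, 0], [0, 0, 25, 0, 0, 0], [0, 0, 13, 0, 0, 0], [0, 0, 7, 0, 0, 0]]
  ]
}}

```text
time_s: 4.9
position: [0.5387, -0.164, 0.0684]
tcp_rot: [[-0.287, 0.958, -0.002], [0.958, 0.287, 0.001], [0.001, -0.001, -1.0]]
force: [0.1, 0.5, 0.2]
opening: 1.002
grasp_force: 0.0
```

Request:
{"op": "play_rows", "data": {
  "moves": [
    [[0, 0, 6, 0, 0, 0], [0, 0, 0, 0, 0, 0], [0, 0, 0, 0, 0, 0]]
  ]
}}

```text
time_s: 5.2
position: [0.5397, -0.1645, 0.0642]
tcp_rot: [[-0.287, 0.958, 0.001], [0.958, 0.287, -0.001], [-0.001, 0.001, -1.0]]
force: [0.4, -0.0, 0.1]
opening: 0.999
grasp_force: 0.0
```

Request:
{"op": "play_rows", "data": {
  "moves": [
    [[0, 0, 0, 0, 0, 0], [0, 0, 0, 0, 0, 0], [0, 0, 0, 0, 0, 0], [0, 0, 0, 0, 0, 0], [0, 0, 0, 0, 0, 0]]
  ],
  "fingers": -1
}}

```text
time_s: 5.7
position: [0.5392, -0.1642, 0.0637]
tcp_rot: [[-0.287, 0.958, 0.0], [0.958, 0.287, -0.0], [-0.0, 0.0, -1.0]]
force: [-0.1, 0.1, 0.8]
opening: 0.632
grasp_force: 0.0
```

Request:
{"op": "play_rows", "data": {
  "moves": [
    [[0, 0, 0, 0, 0, 0], [0, 0, 0, 0, 0, 0], [0, 0, 0, 0, 0, 0], [0, 0, 0, 0, 0, 0], [0, 0, 0, 0, 0, 0]]
  ]
}}

```text
time_s: 6.2
position: [0.5391, -0.1642, 0.0635]
tcp_rot: [[-0.287, 0.958, -0.0], [0.958, 0.287, 0.0], [0.0, -0.0, -1.0]]
force: [-0.1, 0.6, -0.9]
opening: 0.175
grasp_force: 0.0
```

Request:
{"op": "play_rows", "data": {
  "moves": [
    [[0, 0, 0, 0, 0, 0], [0, 0, 0, 0, 0, 0], [0, 0, 0, 0, 0, 0], [0, 0, 0, 0, 0, 0]]
  ]
}}

```text
time_s: 6.6
position: [0.5392, -0.1643, 0.0636]
tcp_rot: [[-0.287, 0.958, 0.0], [0.958, 0.287, -0.0], [-0.0, 0.0, -1.0]]
force: [0.0, -0.1, -0.5]
opening: 0.111
grasp_force: 29.9
```

```bash
python3 look.py w2
```

```text
padlock_center 0.74 [313. 286.] [ 0.5373 -0.1659  0.028 ]
dial_grip 0.9 [318. 314.] [ 0.5394 -0.1659  0.055 ]
shackle_bar 0.75 [141. 193.] [ 0.4516 -0.1447  0.029 ]
cradle 0.32 [140. 190.] [ 0.4408 -0.1523  0.    ]
[ 0.5392 -0.1643  0.0636] [[-0.2869  0.9579  0.0002]
 [ 0.9579  0.2869 -0.0001]
 [-0.0001  0.0002 -1.    ]] 6.85 [ 0.3673 -0.5863 -0.2282] [-28.3013  40.0873  98.4357   0.0018  41.4654 -44.9772]
```

View pics/w2.png

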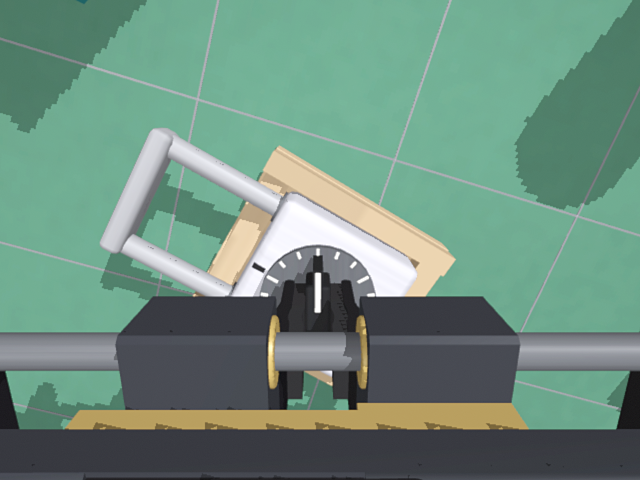

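The fingers hold the bar (318,290); nose faces up, mark at (258,267). Turn click by click.

Request:
{"op": "play_rows", "data": {
  "moves": [
    [[0, 0, 0, 0, 0, -0.087], [0, 0, 0, 0, 0, -0.087], [0, 0, 0, 0, 0, -0.087], [0, 0, 0, 0, 0, -0.087], [0, 0, 0, 0, 0, 0]]
  ]
}}

```text
time_s: 7.35
position: [0.5389, -0.1643, 0.0635]
tcp_rot: [[-0.596, 0.803, -0.0], [0.803, 0.596, 0.0], [0.0, -0.0, -1.0]]
force: [-0.4, -0.3, 0.1]
opening: 0.111
grasp_force: 29.9
```

Request:
{"op": "play_rows", "data": {
  "moves": [
    [[0, 0, 0, 0, 0, -0.087], [0, 0, 0, 0, 0, -0.087], [0, 0, 0, 0, 0, -0.087], [0, 0, 0, 0, 0, -0.087], [0, 0, 0, 0, 0, 0]]
  ]
}}

```text
time_s: 7.85
position: [0.5389, -0.1644, 0.0635]
tcp_rot: [[-0.833, 0.553, -0.0], [0.553, 0.833, -0.0], [0.0, -0.0, -1.0]]
force: [-0.5, -1.7, -0.2]
opening: 0.112
grasp_force: 29.9
```

Request:
{"op": "play_rows", "data": {
  "moves": [
    [[0, 0, 0, 0, 0, -0.087], [0, 0, 0, 0, 0, -0.087], [0, 0, 0, 0, 0, -0.087], [0, 0, 0, 0, 0, -0.087], [0, 0, 0, 0, 0, 0]]
  ]
}}

```text
time_s: 8.35
position: [0.5389, -0.1644, 0.0635]
tcp_rot: [[-0.972, 0.236, -0.0], [0.236, 0.972, -0.0], [0.0, -0.0, -1.0]]
force: [-0.4, 0.2, 0.8]
opening: 0.114
grasp_force: 29.9
```

```bash
python3 look.py w3;python3 -c "
from h import *
print(bot.read_state()['moment'])"
```

```text
padlock_center 0.77 [318. 286.] [ 0.539  -0.1642  0.028 ]
dial_grip 0.58 [315. 314.] [ 0.5397 -0.1657  0.055 ]
shackle_bar 0.9 [315.  81.] [ 0.4505 -0.1442  0.029 ]
[ 0.5389 -0.1642  0.0635] [[-0.972   0.2351 -0.0005]
 [ 0.2351  0.972  -0.    ]
 [ 0.0004 -0.0001 -1.    ]] 8.6 [-0.8742 -2.2795  1.0462] [ -28.3051   40.0864   98.4514   -0.0207   41.4849 -104.6917]
[-0.184355    0.09974473  0.03608934]
```

View pics/w3.png

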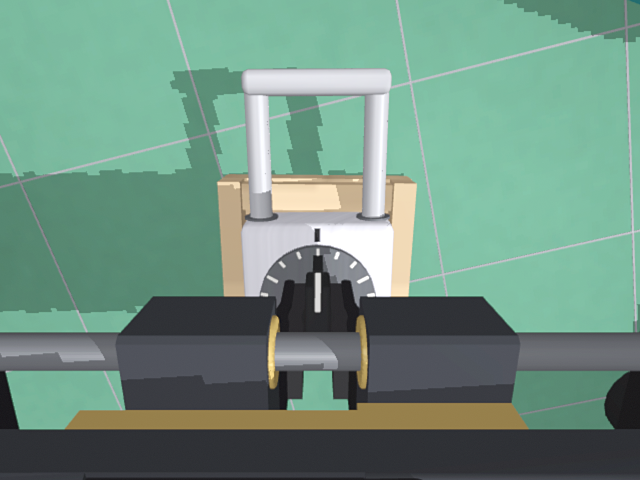

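Dial at the mark: nose and black mark both at column 317. Release, rise, go over the shackle bar.

Request:
{"op": "play_rows", "data": {
  "moves": [
    [[0, 0, 0, 0, 0, 0], [0, 0, 0, 0, 0, 0], [0, 0, 0, 0, 0, 0], [0, 0, 0, 0, 0, 0]]
  ],
  "fingers": -0.08
}}

```text
time_s: 9.0
position: [0.5392, -0.1641, 0.0635]
tcp_rot: [[-0.972, 0.234, 0.0], [0.234, 0.972, 0.0], [-0.0, 0.0, -1.0]]
force: [-0.0, 1.0, -0.4]
opening: 0.388
grasp_force: 0.0
```

Request:
{"op": "play_rows", "data": {
  "moves": [
    [[0, 0, -10, 0, 0, 0], [0, 0, -25, 0, 0, 0], [0, 0, -25, 0, 0, 0], [46, 0, 0, 0, 0, 0], [45, 0, 0, 0, 0, 0]]
  ]
}}

```text
time_s: 9.5
position: [0.4514, -0.1436, 0.1252]
tcp_rot: [[-0.972, 0.233, 0.004], [0.233, 0.972, -0.003], [-0.005, -0.002, -1.0]]
force: [-0.4, -0.3, -0.9]
opening: 0.458
grasp_force: 0.0
```

Request:
{"op": "play_rows", "data": {
  "moves": [
    [[0, 0, 0, 0, 0, 0.143], [0, 0, 0, 0, 0, 0.143], [0, 0, 0, 0, 0, 0.143], [0, 0, 0, 0, 0, 0.143], [0, 0, 0, 0, 0, 0.143]]
  ]
}}

```text
time_s: 10.0
position: [0.4509, -0.1431, 0.1243]
tcp_rot: [[-0.576, 0.817, 0.001], [0.817, 0.576, -0.001], [-0.001, 0.001, -1.0]]
force: [-0.0, -0.3, -0.4]
opening: 0.46
grasp_force: 0.0
```

Request:
{"op": "play_rows", "data": {
  "moves": [
    [[0, 0, 0, 0, 0, 0.143], [0, 0, 0, 0, 0, 0.143], [0, 0, 0, 0, 0, 0.143], [0, 0, 0, 0, 0, 0.143], [0, 0, 0, 0, 0, 0.143]]
  ]
}}

```text
time_s: 10.5
position: [0.4509, -0.1431, 0.1243]
tcp_rot: [[0.101, 0.995, 0.001], [0.995, -0.101, -0.0], [-0.0, 0.001, -1.0]]
force: [-0.1, 0.4, 0.2]
opening: 0.458
grasp_force: 0.0
```

Request:
{"op": "play_rows", "data": {
  "moves": [
    [[0, 0, 0, 0, 0, 0.143], [0, 0, 0, 0, 0, 0], [0, 0, 0, 0, 0, 0]]
  ]
}}

```text
time_s: 10.8
position: [0.4508, -0.143, 0.124]
tcp_rot: [[0.233, 0.973, 0.001], [0.973, -0.233, -0.0], [-0.0, 0.001, -1.0]]
force: [-0.1, -0.6, 0.1]
opening: 0.459
grasp_force: 0.0
```

```bash
python3 look.py w4
```

```text
padlock_center 0.71 [465. 247.] [ 0.5381 -0.165   0.028 ]
dial_grip 0.59 [481. 262.] [ 0.5379 -0.1648  0.055 ]
shackle_bar 0.81 [318. 246.] [ 0.4511 -0.1433  0.029 ]
[ 0.4506 -0.143   0.1236] [[ 0.2349  0.972   0.    ]
 [ 0.972  -0.2349 -0.    ]
 [-0.      0.     -1.    ]] 11.05 [-0.6797  0.4112  0.2852] [-31.18    29.5031 109.6327   0.0002  40.863  -17.5963]
```

View pics/w4.png

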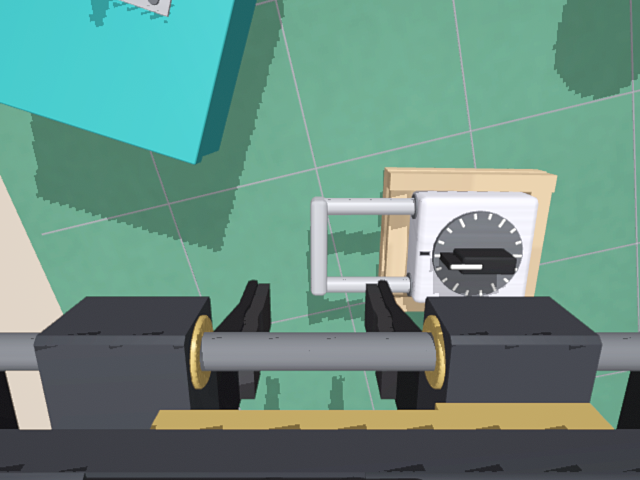

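```bash
python3 -c "
from h import *
p=bot.capture('wrist');print(ray(p,(320,240))[0], at(p,(197,162),.059), at(p,(318,246),.029))"
```

```text
[ 0.4683672  -0.06782563  0.27099622] [ 0.40423064 -0.07641599  0.059     ] [ 0.45081054 -0.14306773  0.029     ]
```

Bar is centred between the fingers at column 318; clearances fine. Descend and grip the bar.

Request:
{"op": "play_rows", "data": {
  "moves": [
    [[0, 0, 25, 0, 0, 0], [0, 0, 25, 0, 0, 0], [0, 0, 25, 0, 0, 0], [0, 0, 16, 0, 0, 0], [0, 0, 10, 0, 0, 0]]
  ]
}}

```text
time_s: 11.6
position: [0.4502, -0.1428, 0.0212]
tcp_rot: [[0.235, 0.972, -0.002], [0.972, -0.235, 0.001], [0.001, -0.002, -1.0]]
force: [-0.6, -0.1, -0.2]
opening: 0.462
grasp_force: 0.0
```

Request:
{"op": "play_rows", "data": {
  "moves": [
    [[0, 0, 0, 0, 0, 0], [0, 0, 0, 0, 0, 0], [0, 0, 0, 0, 0, 0], [0, 0, 0, 0, 0, 0], [0, 0, 0, 0, 0, 0]]
  ],
  "fingers": -1
}}

```text
time_s: 12.1
position: [0.4512, -0.1432, 0.0232]
tcp_rot: [[0.236, 0.972, 0.002], [0.972, -0.236, -0.001], [-0.0, 0.002, -1.0]]
force: [-0.2, 0.3, 1.2]
opening: 0.113
grasp_force: 30.0
```

Request:
{"op": "play_rows", "data": {
  "moves": [
    [[0, 0, 0, 0, 0, 0], [0, 0, 0, 0, 0, 0], [0, 0, 0, 0, 0, 0], [0, 0, 0, 0, 0, 0]]
  ]
}}

```text
time_s: 12.5
position: [0.451, -0.1432, 0.0227]
tcp_rot: [[0.236, 0.972, 0.001], [0.972, -0.236, -0.001], [-0.0, 0.001, -1.0]]
force: [1.3, -0.1, 2.1]
opening: 0.114
grasp_force: 30.0
```

Pull along −y of the tool (padlock −x).

Request:
{"op": "play_rows", "data": {
  "moves": [
    [[0, -3, 0, 0, 0, 0], [0, -3, 0, 0, 0, 0], [0, -3, 0, 0, 0, 0], [0, -3, 0, 0, 0, 0], [0, 0, 0, 0, 0, 0]]
  ]
}}

```text
time_s: 13.0
position: [0.4384, -0.14, 0.0226]
tcp_rot: [[0.236, 0.972, -0.001], [0.972, -0.236, 0.0], [0.0, -0.001, -1.0]]
force: [1.3, -1.5, 2.5]
opening: 0.11
grasp_force: 30.0
```

Request:
{"op": "play_rows", "data": {
  "moves": [
    [[0, -3, 0, 0, 0, 0], [0, -3, 0, 0, 0, 0], [0, -2, 0, 0, 0, 0], [0, 0, 0, 0, 0, 0]]
  ]
}}

```text
time_s: 13.4
position: [0.4306, -0.1381, 0.0225]
tcp_rot: [[0.236, 0.972, -0.001], [0.972, -0.236, 0.0], [0.0, -0.001, -1.0]]
force: [2.5, -0.6, 2.2]
opening: 0.11
grasp_force: 30.0
```

Request:
{"op": "play_rows", "data": {
  "moves": [
    [[0, -1, 0, 0, 0, 0], [0, -1, 0, 0, 0, 0], [0, 0, 0, 0, 0, 0]]
  ]
}}

```text
time_s: 13.7
position: [0.4305, -0.1383, 0.0226]
tcp_rot: [[0.236, 0.972, 0.003], [0.972, -0.236, -0.001], [-0.001, 0.003, -1.0]]
force: [5.1, -0.4, 1.4]
opening: 0.109
grasp_force: 30.0
```

Request:
{"op": "play_rows", "data": {
  "moves": [
    [[0, -1, 0, 0, 0, 0], [0, -1, 0, 0, 0, 0], [0, 0, 0, 0, 0, 0]]
  ]
}}

```text
time_s: 14.0
position: [0.4304, -0.1385, 0.0227]
tcp_rot: [[0.236, 0.972, 0.006], [0.972, -0.236, -0.003], [-0.002, 0.007, -1.0]]
force: [7.8, 1.8, -0.1]
opening: 0.108
grasp_force: 30.0
```

Stop reached. Ease off, release, rise, and return over the dial.

Request:
{"op": "play_rows", "data": {
  "moves": [
    [[0, 3, 0, 0, 0, 0], [0, 0, 0, 0, 0, 0]]
  ]
}}

```text
time_s: 14.2
position: [0.4305, -0.1381, 0.0225]
tcp_rot: [[0.236, 0.972, 0.0], [0.972, -0.236, -0.0], [-0.0, 0.0, -1.0]]
force: [3.7, -0.5, 1.1]
opening: 0.109
grasp_force: 30.0
```

Request:
{"op": "play_rows", "data": {
  "moves": [
    [[0, 0, 0, 0, 0, 0], [0, 0, 0, 0, 0, 0], [0, 0, 0, 0, 0, 0], [0, 0, 0, 0, 0, 0], [0, 0, 0, 0, 0, 0]]
  ],
  "fingers": -0.08
}}

```text
time_s: 14.7
position: [0.4297, -0.1377, 0.0224]
tcp_rot: [[0.236, 0.972, -0.001], [0.972, -0.236, 0.001], [0.0, -0.001, -1.0]]
force: [0.9, -1.1, 0.1]
opening: 0.434
grasp_force: 0.0
```

Request:
{"op": "play_rows", "data": {
  "moves": [
    [[0, 0, -10, 0, 0, 0], [0, 0, -30, 0, 0, 0], [0, 0, -40, 0, 0, 0], [0, 0, -20, 0, 0, 0], [0, 37, 0, 0, 0, 0]]
  ]
}}

```text
time_s: 15.2
position: [0.4625, -0.1448, 0.1256]
tcp_rot: [[0.236, 0.972, -0.003], [0.972, -0.236, 0.001], [0.001, -0.003, -1.0]]
force: [0.3, -0.8, -1.0]
opening: 0.46
grasp_force: 0.0
```

Request:
{"op": "play_rows", "data": {
  "moves": [
    [[0, 37, 0, 0, 0, 0], [0, 36, 0, 0, 0, 0], [0, 0, 0, 0, 0, -0.143], [0, 0, 0, 0, 0, -0.143], [0, 0, 0, 0, 0, -0.143]]
  ]
}}

```text
time_s: 15.7
position: [0.5369, -0.1637, 0.1231]
tcp_rot: [[-0.196, 0.981, -0.0], [0.981, 0.196, 0.0], [0.0, -0.0, -1.0]]
force: [-0.3, 0.4, -0.7]
opening: 0.459
grasp_force: 0.0
```

Request:
{"op": "play_rows", "data": {
  "moves": [
    [[0, 0, 0, 0, 0, -0.143], [0, 0, 0, 0, 0, -0.143], [0, 0, 0, 0, 0, -0.143], [0, 0, 0, 0, 0, -0.143], [0, 0, 0, 0, 0, -0.143]]
  ]
}}

```text
time_s: 16.2
position: [0.5367, -0.1637, 0.1232]
tcp_rot: [[-0.791, 0.612, -0.0], [0.612, 0.791, 0.0], [0.0, -0.0, -1.0]]
force: [0.7, 0.3, -0.9]
opening: 0.461
grasp_force: 0.0
```

Request:
{"op": "play_rows", "data": {
  "moves": [
    [[0, 0, 0, 0, 0, -0.143], [0, 0, 0, 0, 0, -0.143], [0, 0, 0, 0, 0, -0.143], [0, 0, 0, 0, 0, 0], [0, 0, 0, 0, 0, 0]]
  ]
}}

```text
time_s: 16.7
position: [0.5369, -0.1638, 0.123]
tcp_rot: [[-0.972, 0.236, 0.0], [0.236, 0.972, 0.0], [-0.0, 0.0, -1.0]]
force: [0.2, -0.8, 0.0]
opening: 0.46
grasp_force: 0.0
```

```bash
python3 look.py w5
```

```text
padlock_center 0.65 [315. 250.] [ 0.5381 -0.1662  0.028 ]
dial_grip 0.77 [316. 262.] [ 0.5366 -0.1649  0.055 ]
shackle_bar 0.98 [319.  51.] [ 0.4302 -0.1376  0.029 ]
[ 0.5371 -0.1639  0.1226] [[-0.9721  0.2346 -0.    ]
 [ 0.2346  0.9721  0.0001]
 [ 0.0001  0.0001 -1.    ]] 16.95 [-0.6524  0.5965 -1.4837] [ -28.3753   34.4556   97.0345    0.0028   48.5137 -104.8109]
```

View pics/w5.png

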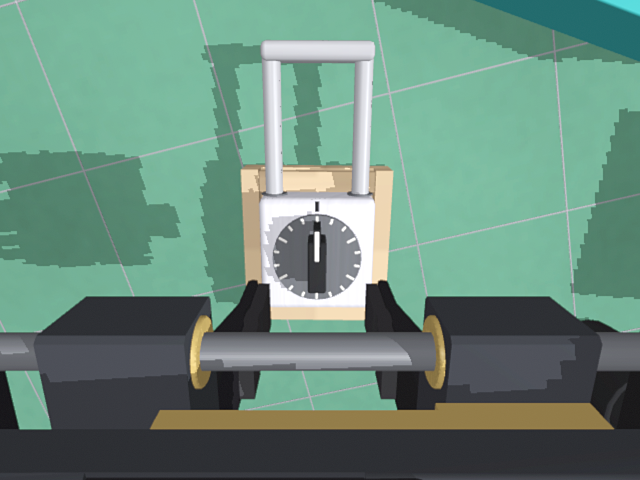

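Shackle out (bar at (318,50)), dial line still on the mark (317,207). Descend and grip the dial bar.

Request:
{"op": "play_rows", "data": {
  "moves": [
    [[0, 0, 20, 0, 0, 0], [0, 0, 20, 0, 0, 0], [0, 0, 12, 0, 0, 0], [0, 0, 8, 0, 0, 0], [0, 0, 0, 0, 0, 0]]
  ]
}}

```text
time_s: 17.45
position: [0.5366, -0.1637, 0.0616]
tcp_rot: [[-0.972, 0.234, -0.002], [0.234, 0.972, 0.001], [0.002, 0.001, -1.0]]
force: [0.1, -0.5, -0.0]
opening: 0.461
grasp_force: 0.0
```

Request:
{"op": "play_rows", "data": {
  "moves": [
    [[0, 0, 0, 0, 0, 0], [0, 0, 0, 0, 0, 0], [0, 0, 0, 0, 0, 0], [0, 0, 0, 0, 0, 0], [0, 0, 0, 0, 0, 0]]
  ],
  "fingers": -1
}}

```text
time_s: 17.95
position: [0.5374, -0.1641, 0.063]
tcp_rot: [[-0.972, 0.234, 0.001], [0.234, 0.972, -0.0], [-0.001, -0.0, -1.0]]
force: [0.2, -0.6, 1.4]
opening: 0.112
grasp_force: 30.0
```

Request:
{"op": "play_rows", "data": {
  "moves": [
    [[0, 0, 0, 0, 0, 0], [0, 0, 0, 0, 0, 0], [0, 0, 0, 0, 0, 0]]
  ]
}}

```text
time_s: 18.25
position: [0.5374, -0.1641, 0.0629]
tcp_rot: [[-0.972, 0.234, 0.001], [0.234, 0.972, -0.0], [-0.001, -0.0, -1.0]]
force: [0.6, -0.1, 3.4]
opening: 0.111
grasp_force: 30.0
```

Request:
{"op": "play_rows", "data": {
  "moves": [
    [[0, 0, -4, 0, 0, 0], [0, 0, -4, 0, 0, 0], [0, 0, -4, 0, 0, 0], [0, 0, -4, 0, 0, 0], [0, 0, -4, 0, 0, 0]]
  ]
}}

```text
time_s: 18.75
position: [0.5368, -0.1637, 0.0827]
tcp_rot: [[-0.972, 0.234, -0.001], [0.234, 0.972, 0.0], [0.001, 0.0, -1.0]]
force: [-0.1, -0.7, -3.3]
opening: 0.109
grasp_force: 30.0
```

Request:
{"op": "play_rows", "data": {
  "moves": [
    [[0, 0, -10, 0, 0, 0], [0, 0, -15, 0, 0, 0], [0, 0, -15, 0, 0, 0], [0, 0, -10, 0, 0, 0], [0, 0, 0, 0, 0, 0]]
  ]
}}

```text
time_s: 19.25
position: [0.5381, -0.1644, 0.1344]
tcp_rot: [[-0.972, 0.234, 0.003], [0.234, 0.972, -0.002], [-0.004, -0.001, -1.0]]
force: [-0.4, 0.3, -1.9]
opening: 0.115
grasp_force: 30.0
```

Run:
```python
from h import *
np.set_printoptions(precision=4,suppress=True)
for n in ['top','scene']:
    p=bot.capture(n)
    for r in bot.pinpoint(p,'padlock_center')[:1]: print(n,r['confidence'],at(p,r['centre'],.10))
p=bot.capture('wrist');cv2.imwrite('pics/w6.png',p['image'])
print(bot.read_state())
```

```text
scene 0.65 [ 0.5545 -0.1612  0.1   ]
{'time_s': 19.5, 'joint_positions': array([ -28.3765,   33.629 ,   96.7029,    0.0007,   49.7655, -104.8633]), 'qvel': array([-0.1217,  0.2044,  0.0037, -0.0679, -0.1146, -0.0099]), 'tau': array([  0.0121, -42.7479, -12.9432,  -0.0494,   0.1015,   0.0002]), 'position': array([ 0.5366, -0.1637,  0.1318]), 'tcp_rot': array([[-0.9723,  0.2337, -0.0015],
       [ 0.2337,  0.9723,  0.0008],
       [ 0.0016,  0.0004, -1.    ]]), 'force': array([-1.0345,  0.0713, -2.8232]), 'moment': array([ 0.0586, -0.1557, -0.0104]), 'grasp_force': 29.99377727508545, 'opening': 0.11197066500938158}
```

View pics/w6.png

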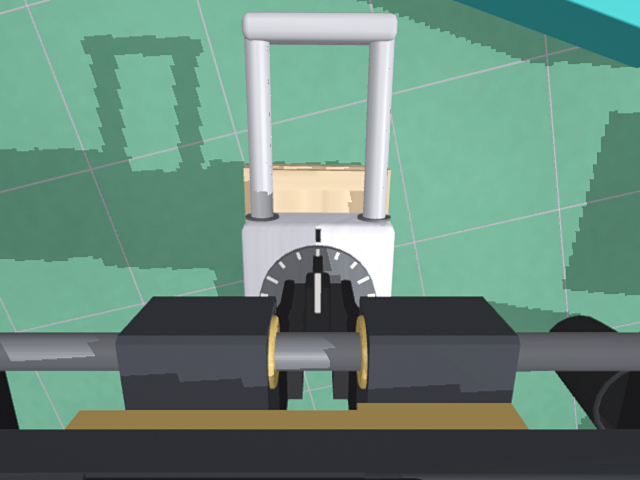

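Padlock hangs level in the grip, dial line still on the mark, cradle empty below. Raise and move toward the case, stopping short to measure the staple.

Request:
{"op": "play_rows", "data": {
  "moves": [
    [[0, 0, -8, 0, 0, 0], [0, 0, -16, 0, 0, 0], [0, 0, -22, 0, 0, 0], [0, 0, -22, 0, 0, 0], [0, 0, -16, 0, 0, 0]]
  ]
}}

```text
time_s: 20.0
position: [0.5374, -0.1641, 0.218]
tcp_rot: [[-0.972, 0.234, 0.001], [0.234, 0.972, -0.001], [-0.001, -0.0, -1.0]]
force: [0.5, -0.1, -2.3]
opening: 0.112
grasp_force: 30.0
```

Request:
{"op": "play_rows", "data": {
  "moves": [
    [[0, 8, 0, 0, 0, 0], [-1, 15, 0, 0, 0, 0], [-1, 20, 0, 0, 0, 0], [-1, 20, 0, 0, 0, 0], [-1, 20, 0, 0, 0, 0]]
  ]
}}

```text
time_s: 20.5
position: [0.5596, -0.0818, 0.2149]
tcp_rot: [[-0.972, 0.233, -0.003], [0.233, 0.972, 0.002], [0.004, 0.001, -1.0]]
force: [0.8, -0.5, -1.6]
opening: 0.109
grasp_force: 30.0
```

Request:
{"op": "play_rows", "data": {
  "moves": [
    [[-1, 20, 0, 0, 0, 0], [-1, 20, 0, 0, 0, 0], [-1, 20, 0, 0, 0, 0], [-1, 20, 0, 0, 0, 0], [-1, 20, 0, 0, 0, 0]]
  ]
}}

```text
time_s: 21.0
position: [0.5876, 0.0143, 0.2147]
tcp_rot: [[-0.972, 0.233, -0.004], [0.233, 0.973, 0.001], [0.004, 0.0, -1.0]]
force: [-0.1, -0.6, -2.1]
opening: 0.112
grasp_force: 30.0
```

Request:
{"op": "play_rows", "data": {
  "moves": [
    [[-1, 20, 0, 0, 0, 0], [-1, 14, 0, 0, 0, 0], [0, 6, 0, 0, 0, 0], [0, 0, 0, 0, 0, 0], [0, 0, 0, 0, 0, 0]]
  ]
}}

```text
time_s: 21.5
position: [0.5996, 0.05, 0.2162]
tcp_rot: [[-0.972, 0.234, -0.001], [0.234, 0.972, -0.0], [0.001, -0.001, -1.0]]
force: [0.4, -0.2, -2.2]
opening: 0.114
grasp_force: 30.0
```

```bash
cat > st.py <<'E'
from h import *
np.set_printoptions(precision=4,suppress=True)
for n in ['wrist','top','scene']:
    p=bot.capture(n)
    for r in bot.pinpoint(p,'hasp_staple')[:3]: print(n,round(r['confidence'],2),np.round(r['centre']),at(p,r['centre'],.08))
    for q,dz in (('padlock_center',.035),('dial_grip',.008)):
        z=bot.read_state()['position'][2]-dz
        for r in bot.pinpoint(p,q)[:1]: print(n,q,round(r['confidence'],2),np.round(r['centre']),at(p,r['centre'],z))
    if n=='wrist': cv2.imwrite('pics/w7.png',p['image'])
s=bot.read_state();print(s['position'],s['tcp_rot'],s['time_s'],s['force'])
E
python3 st.py
```

```text
wrist 0.81 [464. 207.] [0.6073 0.1523 0.08  ]
wrist padlock_center 0.79 [314. 288.] [0.6002 0.0478 0.1815]
wrist dial_grip 0.95 [314. 312.] [0.599  0.0484 0.2085]
top 0.75 [187. 330.] [0.3849 0.293  0.08  ]
top 0.67 [311. 329.] [0.3943 0.0214 0.08  ]
top 0.65 [253. 230.] [0.61   0.1581 0.08  ]
top padlock_center 0.58 [299. 230.] [0.5966 0.0488 0.1817]
scene 0.83 [360. 182.] [0.3915 0.0195 0.08  ]
scene 0.71 [399. 249.] [0.606  0.1515 0.08  ]
scene 0.61 [489. 203.] [0.38   0.2927 0.08  ]
scene padlock_center 0.87 [350. 191.] [0.606  0.0546 0.1816]
scene dial_grip 0.59 [349. 180.] [0.6171 0.0541 0.2086]
[0.5999 0.0502 0.2166] [[-0.9723  0.2338  0.    ]
 [ 0.2338  0.9723 -0.    ]
 [-0.     -0.     -1.    ]] 22.1 [ 0.4471 -1.0234 -1.7677]
```

Viewing budget is used; staple median (0.605, 0.152), so finish the move numerically.

Request:
{"op": "play_rows", "data": {
  "moves": [
    [[2, 10, 0, 0, 0, 0], [4, 20, 0, 0, 0, 0], [4, 20, 0, 0, 0, 0], [4, 20, 0, 0, 0, 0], [3, 15, 0, 0, 0, 0]]
  ]
}}

```text
time_s: 22.6
position: [0.603, 0.1389, 0.2165]
tcp_rot: [[-0.973, 0.233, -0.0], [0.233, 0.973, 0.001], [0.0, 0.001, -1.0]]
force: [-0.0, 0.1, -2.2]
opening: 0.116
grasp_force: 30.0
```

Request:
{"op": "play_rows", "data": {
  "moves": [
    [[2, 10, 1, 0, 0, 0], [1, 5, 0, 0, 0, 0], [0, 0, 0, 0, 0, 0], [0, 0, 0, 0, 0, 0], [0, 0, 0, 0, 0, 0]]
  ]
}}

```text
time_s: 23.1
position: [0.6039, 0.1514, 0.2155]
tcp_rot: [[-0.972, 0.235, -0.0], [0.235, 0.972, -0.0], [0.0, -0.0, -1.0]]
force: [-0.0, 0.7, -1.0]
opening: 0.108
grasp_force: 30.0
```

```bash
python3 st.py
python3 - <<'E'
from h import *
p=bot.capture('top')
for q in ('water_cup','paint_jar','sanding_block'):
    print(q,[(round(r['confidence'],2),at(p,r['centre'],0).round(3)) for r in bot.pinpoint(p,q)[:1]])
E
```

```text
wrist padlock_center 0.59 [314. 289.] [0.605  0.1494 0.1806]
wrist dial_grip 0.86 [316. 310.] [0.6029 0.1506 0.2076]
top 0.97 [255. 232.] [0.6074 0.1534 0.08  ]
top 0.63 [309. 330.] [0.3922 0.0242 0.08  ]
top 0.35 [257. 236.] [0.598  0.1472 0.08  ]
top padlock_center 0.45 [251. 225.] [0.604  0.1505 0.1806]
scene 0.84 [398. 247.] [0.6    0.1499 0.08  ]
scene 0.62 [487. 203.] [0.3823 0.29   0.08  ]
scene 0.59 [361. 183.] [0.3957 0.0209 0.08  ]
scene padlock_center 0.75 [407. 202.] [0.6049 0.1563 0.1806]
scene dial_grip 0.7 [407. 188.] [0.6054 0.1525 0.2076]
[0.6039 0.1522 0.2156] [[-0.9723  0.2336 -0.    ]
 [ 0.2336  0.9723 -0.    ]
 [-0.     -0.     -1.    ]] 23.7 [-0.0346 -1.336  -2.0941]
water_cup [(0.82, array([0.665, 0.013, 0.   ]))]
paint_jar [(0.85, array([0.761, 0.066, 0.   ]))]
sanding_block [(0.63, array([ 0.766, -0.141,  0.   ]))]
```

Centre (0.604, 0.151, 0.181) over staple (0.604, 0.152); bystanders unmoved. Settle briefly and hand in.

Request:
{"op": "play_rows", "data": {
  "moves": [
    [[0, 0, 0, 0, 0, 0], [0, 0, 0, 0, 0, 0], [0, 0, 0, 0, 0, 0]]
  ]
}}

```text
time_s: 24.2
position: [0.6038, 0.1522, 0.2155]
tcp_rot: [[-0.972, 0.234, -0.0], [0.234, 0.972, 0.0], [0.0, 0.0, -1.0]]
force: [0.3, 0.3, -1.8]
opening: 0.113
grasp_force: 30.0
```

```bash
python3 -c "
from rig import bot
print(bot.hand_in())"
```

```text
the job is handed in; nothing more can be done
None
```

Handed in at about 24 s: dial turned anticlockwise three clicks to the mark, shackle pulled to its stop, and the padlock held still, dial up, its centre about 10 cm above the plywood case's staple; the cup, jar and sanding block stand where they were, and the last placement was checked by network measurements only, as the viewing limit was used up.

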